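# Seat the logic probe in the tester and switch on

## Robot

A 6-joint arm with a two-finger parallel gripper is mounted at the origin on the work surface. World frame = base frame: x ahead of the robot, y to its left, z up, the work surface at z = 0. Lengths are in m, angles in rad, forces in N, time in s.
With the tool pointing down it reaches from about 0.35 to 0.875 m from the base axis. Payload 4.2 kg.
Tool frame: the origin (TCP) lies on the centre line of the jaws, within the pads' length; the fingertips stand manip.nose_length ahead of it and the grasp point (between the pads) lies 3 mm ahead of it (manip.nose_length is the distance from the TCP to the fingertips, in m); y points along the fingers, x is the direction in which the jaws open and shut, and the axes are right-handed (so a half turn about y gives the same grasp; the last joint's range is limited). The gripper opens to 87 mm and grips with 3 to 60 N. Pads are 19 mm wide; open, the fingers measure 117 mm over their backs; the gripper's body (75 mm by 190 mm) begins 51 mm behind the grasp point.
Start: joints at [1.401, 0.385, 0.008, 0, -1.194, -0.259], TCP at [0.26, 0.568, 0.245] pointing down, gripper open.
Joint ranges: [-3.14, 3.14], [-1.21, 2.06], [-1.07, 1.41], [-3.16, 2.05], [-2.99, -0.16], [-3.1, 3.1]. Speed limits (rad/s): [2.79, 2.79, 3.14, 3.14, 3.14, 3.14].

## Interface

Orientations are given as a 3x3 rotation matrix whose columns are the frame's x, y, z axes.
In Python, from plant import manip, get_image, calibration gives the robot as it stands. The module is installed in compiled form; this text tells all that it offers.
- The arm moves only by the shell command python3 -m handwheel 'ROWS' [OPENING]. ROWS is JSON, a list of rows, each a list of 6 numbers: the shift along the world's x, y, z in cm, then the turn, a rotation vector about the world's x, y, z in degrees. In form: [[tx, ty, tz, wx, wy, wz], ...]. A call has 1 to 10 rows; each row is the pose to reach, as a shift and turn from the pose measured when the call began; what a row does not reach only later rows make up. A row lasts 1/10 s, in which the tool goes at most 50 mm and 8.59 degrees, less where a joint would pass 70% of its speed; a pose out of reach is approached as far as the arm can. A call with a gripper value outside its range is refused whole. OPENING is the closure in counts, from 0 (fully open) to 255 (shut), set as the call begins (- or left out, the last holds). The fingers move at their own pace and stop on an object; the grip force is fixed at half the most. Time passes only in rows, so rows that repeat a pose let the fingers close. It gives the time, the measured TCP pose, the force and the opening at its end, in the units of the state.
- manip.observe(): the state, without advancing time (a new reading comes with each control period).
- get_image(name): name is "side" or "top" or "wrist"; returns the picture (400x640x3 uint8, red, green, blue); there is no depth.
- calibration(name): a dict with "mtx" (3x3 intrinsics, pixels), "world_from_camera" (4x4, takes a point from camera to world coordinates); the wrist camera has in their place "mount" (4x4, takes a point from camera to tool coordinates, whose origin is the TCP and whose axes are the tool frame's). Camera axes: x right, y up, looking along -z (the intrinsics and any distortion apply to the point x, -y, -z); pixel columns grow to the right and rows downward; lengths in m; the calibration is good to about 2 mm. A picture is of the moment at which its call begins: read the wrist's pose just before it. calibration takes no time and is no camera call.
- manip.close_job(): hands the job in, once; it reports no verdict.
The state is a dict: "time_s": time; "joint_positions": joint angles; "joint_velocities": joint speeds; "tau": joint torques, N m; "position": TCP position; "orientation": TCP orientation; "wrist_force": force on the tool from outside, world axes, zero at the start; "moment": the same for the moment, N m; "finger_gap": opening from 0.0 (shut) to 1.0 (fully open).
Only numpy, scipy, OpenCV 4.12 (cv2) and the standard library are available. Lean on these libraries where they do the work, as an engineer would, in place of code of your own. Each camera call takes 0.05 s, during which the arm holds its last target.

## Task

Slide the yellow gate of the tester fully aside, away from the robot, then push the logic probe forward along its V cradle, gently and without lifting it, until its tip is in the red terminal and its shoulder rests against the terminal's soft ring. Only then throw the red switch lever all the way over, away from the robot. Leave the other things on the desk where they are.

Things in the scene. Friction and masses are not known exactly. Their poses are not given: they have to be found in the camera images.
- rig: Fixed tester on the desk: 15 mm black base, aluminium V cradle along y (from y -105 to 25 mm, edges 65 mm high) and grey test box (x -65 to 105, y 60 to 170, top at 105 mm). Origin on the desk. The cradled probe's axis is at x = 0, 70 mm high. x points away from the robot, y from cradle to test box, give or take its yaw (under 0.3 rad).
- probe: Logic probe loose in the cradle, 0.12 kg, 200 mm long, tip to +y. Round handle 24 mm thick, 170 mm long, front 50 mm steel, the rest green with black bands; steel tip 8 mm thick, 30 mm long, tapered. Origin on its axis at the front shoulder where tip meets handle: tip ends at y = +30 mm, flat tail face at y = -170 mm. May have rolled about y.
- terminal (a point): Centre of the front face of the soft red ring (36 mm outside, 15 mm inside) around the terminal's 11 mm opening, on the probe's axis, 70 mm high; axes as the rig's. Opening 45 mm deep from here along +y. The ring is sprung: gives up to 8 mm at about 0.9 N/mm and comes back. With the probe home its origin is at this point.
- gate (a joint): Yellow gate, a plate 44 mm wide and 6 mm thick that stands across the terminal 13 mm in front of the ring (y = 37 mm in the rig's frame) and slides in the rig's +x, away from the robot. 0 = closed, 0.055 m = fully open at its stop. It takes about 2 N and stays where it is left.
- gate_tab (a point): Middle of the top edge of the gate's upright tab (24 mm in x, 10 mm in y, standing free from 105 to 153 mm above the desk). Axes as the rig's.
- switch (a joint): Lever on top of the test box, turning about the rig's y axis through (0, 135, 127) mm in the rig's frame. 0 = off, leaning towards the robot (-x); 1.0 rad = on, leaning away from it (+x). It takes about 1 N at the knob and stays where it is left.
- switch_tip (a point): Centre of the lever's red ball knob, 26 mm in diameter, 80 mm from the pivot on a 10 mm steel rod.
- transformer: Bystander, leave alone: black transformer with steel laminations, 75 x 80 x 65 mm. Origin under its centre.
- heat_sink: Bystander, leave alone: finned aluminium heat sink, 70 x 110 x 40 mm. Origin under its centre.
- solder_spool: Bystander, leave alone: spool of solder, 60 mm in diameter, 50 mm high. Origin under its centre.
- nut_driver: Bystander, leave alone: nut driver lying along its x axis, amber handle 90 mm, chrome shank with socket 115 mm. Origin on the desk where handle and shank meet.
- screw_jar: Bystander, leave alone: jar of screws, 64 mm in diameter, 85 mm high. Origin under its centre.
Mind the look-alikes: they are no part of the job. What is shaped like the probe but blue or purple is not meant.

How it is judged:
On the way, in this order (a step that is already met when the one before it is completed fails the run):
1. the gate is slid fully aside (more than 46 of its 55 mm) (value of joint gate above 0.046 m), for 0.2 s.
2. the probe is home: its shoulder within 5 mm of the ring's rest face, in line with the cradle (distance between probe and terminal below 0.005 m and angle between the y axis of probe and the y axis of rig, either way round below 0.06 rad), for 0.2 s.
3. the switch is thrown on (more than 0.8 rad) (value of joint switch above 0.8 rad), for 0.2 s.
At the end, for the whole second after the job is handed in: The gate is open by more than 46 mm, the probe lies still with its shoulder within 5 mm of the terminal point and its axis within 0.06 rad of the cradle's, and the switch stands at more than 0.8 rad (all of step 2 and value of joint gate above 0.046 m and value of joint switch above 0.8 rad and linear speed of probe below 0.01 m/s); the robot touches nothing.
It fails at once if the probe is pushed or squeezed with more than 20 N (contact force between any of the fingers, the arm and probe above 20 N).
It fails at once if the probe is lifted more than 15 mm (z of probe in the frame of rig above 0.085 m).
It fails at once if another thing on the desk is moved more than 30 mm (distance of any of transformer, heat_sink, solder_spool, nut_driver, screw_jar from where it was at the start of the episode above 0.03 m).
It also fails if it takes over 58 s, if anything falls off the work surface, if the arm or the gripper's body presses on something with over 40 N, if the wrist force passes 120 N, or if a joint passes its speed limit or range.

## Working session

There is one attempt and no reset: what is moved stays moved. The work goes in short steps, Python scripts to look and compute and a shell command to move; the robot and the scene stay as the last step left them, time stands still between calls to the robot, and variables do not carry over. Pictures are saved under pics/ and viewed, and the job is handed in when it is done.

```bash
mkdir -p pics
python3 - <<'E'
from plant import manip, get_image, calibration
import cv2, numpy as np
np.set_printoptions(precision=4,suppress=True)
print(manip.nose_length)
s=manip.observe(); print(s)
for n in ("side","top","wrist"):
    im=get_image(n); cv2.imwrite(f"pics/a_{n}.png",im[:,:,::-1]); print(n,calibration(n))
E
```

```text
0.022
{'time_s': 0.0, 'joint_positions': array([ 1.4006,  0.3855,  0.0066, -0.0005, -1.194 , -0.2586]), 'joint_velocities': array([ 0.0013,  0.0013,  0.0016, -0.0019, -0.0004,  0.0002]), 'tau': array([ -0.0005, -39.0659,  18.74  ,   4.2197,   0.011 ,  -0.0002]), 'position': array([0.2596, 0.5679, 0.2435]), 'orientation': array([[-0.416 , -0.0008,  0.9094],
       [-0.9094, -0.002 , -0.416 ],
       [ 0.0021, -1.    ,  0.0001]]), 'wrist_force': array([-0.2257, -0.3502, -0.2283]), 'moment': array([ 0.0079, -0.0484, -0.0174]), 'finger_gap': 1.0010965305323285}
side {'mtx': array([[401.0771,   0.    , 309.4694],
       [  0.    , 401.0771, 199.6714],
       [  0.    ,   0.    ,   1.    ]]), 'world_from_camera': array([[ 0.9913,  0.1021, -0.083 ,  0.3422],
       [-0.1305,  0.6831, -0.7186, -0.9713],
       [-0.0167,  0.7232,  0.6905,  1.088 ],
       [ 0.    ,  0.    ,  0.    ,  1.    ]])}
top {'mtx': array([[444.5167,   0.    , 318.677 ],
       [  0.    , 444.5167, 199.9918],
       [  0.    ,   0.    ,   1.    ]]), 'world_from_camera': array([[ 0.0254,  0.9818, -0.1882,  0.2019],
       [-0.9995,  0.0287,  0.015 ,  0.0358],
       [ 0.0201,  0.1878,  0.982 ,  1.5903],
       [ 0.    ,  0.    ,  0.    ,  1.    ]])}
wrist {'mtx': array([[345.0323,   0.    , 314.0408],
       [  0.    , 345.0323, 208.7449],
       [  0.    ,   0.    ,   1.    ]]), 'mount': array([[ 1.    , -0.0004, -0.0009,  0.0003],
       [-0.0008,  0.2799, -0.96  , -0.1404],
       [ 0.0006,  0.96  ,  0.2799,  0.0763],
       [ 0.    ,  0.    ,  0.    ,  1.    ]])}
```

View pics/a_side.png

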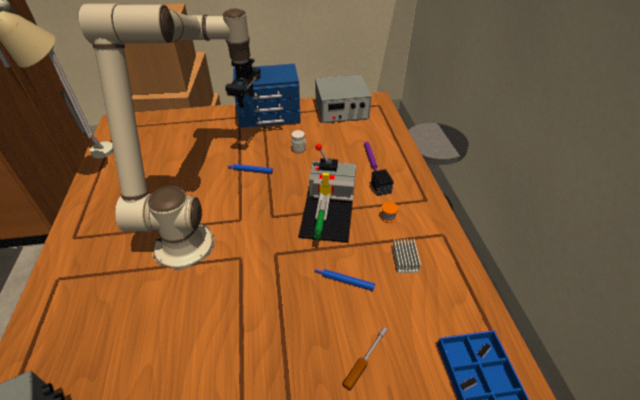

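View pics/a_top.png

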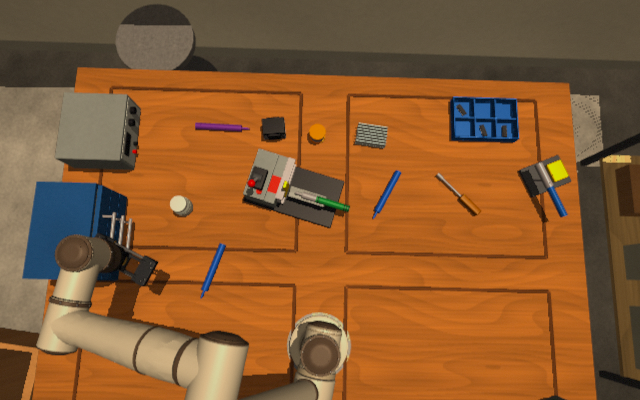

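View pics/a_wrist.png

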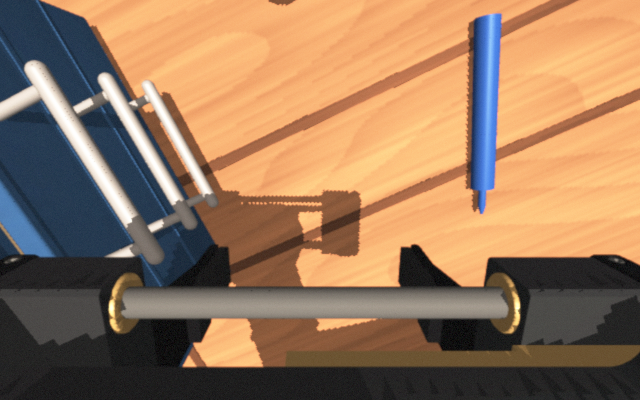

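The side view shows the tester at about (330,195). The top view shows it at (290,190), with the green probe at about (335,205). There are also blue probe look-alikes at top (387,194), (213,270) and (545,190), and a purple one at (220,127). I'll crop the tester next.

Run:
```python
import cv2
a=cv2.imread("pics/a_top.png")[135:240,225:365]; cv2.imwrite("pics/b_top.png",cv2.resize(a,None,fx=5.7,fy=5.7,interpolation=cv2.INTER_CUBIC))
a=cv2.imread("pics/a_side.png")[135:255,285:385]; cv2.imwrite("pics/b_side.png",cv2.resize(a,None,fx=5,fy=5,interpolation=cv2.INTER_CUBIC))
```

```text
(no output)
```

View pics/b_top.png

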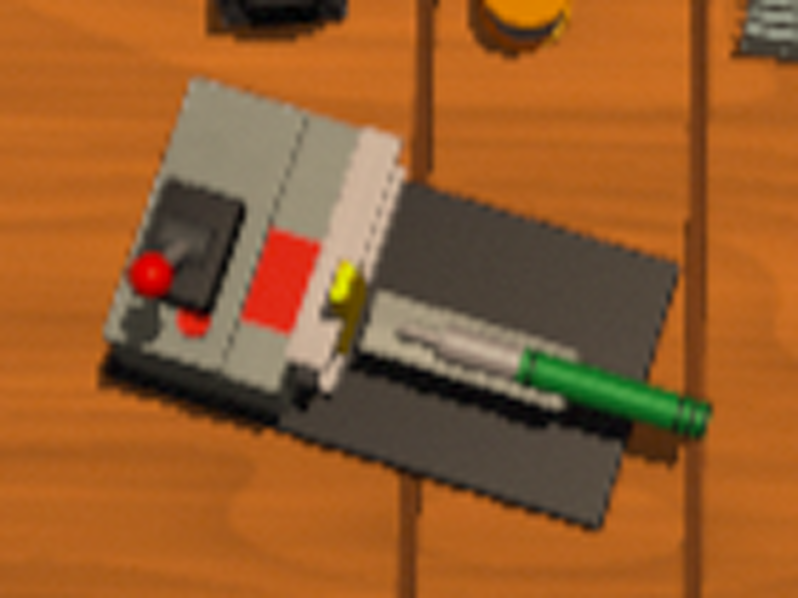

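View pics/b_side.png

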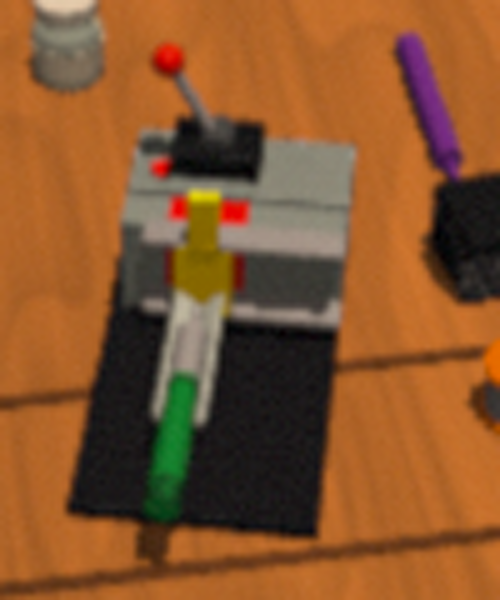

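Top crop: knob at (152,273), yellow tab top at (346,281), box corners at (192,78) and (105,340). The green probe runs from its tip at (400,330) to its tail at (705,418). The side crop agrees with this: a single green probe in the cradle, with its tip short of the gate. Next I fit the rig pose.

```bash
cat > h.py <<'E'
import numpy as np, cv2
from scipy.optimize import least_squares
from plant import manip, get_image, calibration
np.set_printoptions(precision=4,suppress=True)
def proj(cal,P,W=None):
    W=cal['world_from_camera'] if W is None else W
    p=(np.asarray(P)-W[:3,3])@W[:3,:3]
    return np.array([cal['mtx'][0,0]*p[0]/-p[2]+cal['mtx'][0,2], cal['mtx'][1,1]*-p[1]/-p[2]+cal['mtx'][1,2]])
def ray(cal,uv,W=None):
    W=cal['world_from_camera'] if W is None else W
    m=cal['mtx']; d=np.array([(uv[0]-m[0,2])/m[0,0],-(uv[1]-m[1,2])/m[1,1],-1.])
    return W[:3,3],W[:3,:3]@d
def onz(cal,uv,z,W=None):
    o,d=ray(cal,uv,W); return o+d*(z-o[2])/d[2]
def wristW(cal,s):
    T=np.eye(4);T[:3,:3]=s['orientation'];T[:3,3]=s['position'];return T@cal['mount']
def rig(q,P):
    c,s=np.cos(q[2]),np.sin(q[2]);P=np.asarray(P)
    return np.array([q[0]+c*P[0]-s*P[1],q[1]+s*P[0]+c*P[1],P[2]])
E
cat > fit.py <<'E'
from h import *
T=calibration("top");S=calibration("side")
ct=lambda u,v:(225+u/5.7-.4,135+v/5.7-.4)
cs=lambda u,v:(285+u/5-.4,135+v/5-.4)
kn=(-.0384,.135,.1972)
obs=[(T,ct(152,273),kn),(T,ct(346,281),(0,.037,.153)),(T,ct(192,78),(.105,.17,.105)),(T,ct(105,340),(-.065,.17,.105)),
(S,cs(169,59),kn),(S,cs(204,193),(0,.037,.153)),(S,cs(357,147),(.105,.17,.105)),(S,cs(143,130),(-.065,.17,.105))]
def f(q): return np.concatenate([proj(c,rig(q,P))-uv for c,uv,P in obs])
r=least_squares(f,[.5,.1,.2]);print(r.x);print(r.fun.reshape(-1,2))
q=r.x
for n,P in dict(term=(0,.05,.07),tab=(0,.037,.153),knob=kn,V0=(0,-.105,.065)).items(): print(n,rig(q,P))
# probe along axis z=.07
R=np.array([[np.cos(q[2]),-np.sin(q[2])],[np.sin(q[2]),np.cos(q[2])]])
for nm,c,uv in [("tip",T,ct(400,330)),("bd",T,ct(522,364)),("tail",T,ct(703,418)),("tailS",S,cs(163,508)),("bdS",S,cs(183,377))]:
    p=onz(c,uv,.07); print(nm,p,R.T@(p[:2]-q[:2]))
E
python3 fit.py
```

```text
[ 0.5191  0.0911 -0.2704]
[[ 0.1475  0.4786]
 [-0.3165 -0.1773]
 [ 0.1528 -0.7106]
 [-0.411  -0.8496]
 [-0.2726  0.8147]
 [-0.0577  0.7443]
 [-0.2813 -0.3414]
 [-0.6148 -0.1219]]
term [0.5324 0.1393 0.07  ]
tab [0.529  0.1268 0.153 ]
knob [0.5181 0.2315 0.1972]
V0 [ 0.491  -0.0101  0.065 ]
tip [0.5175 0.0967 0.07  ] [-0.003   0.0049]
bd [0.4985 0.0214 0.07  ] [-0.0012 -0.0726]
tail [ 0.4682 -0.0898  0.07  ] [-0.0007 -0.1879]
tailS [ 0.4671 -0.0917  0.07  ] [-0.0013 -0.19  ]
bdS [0.4991 0.0288 0.07  ] [-0.0026 -0.0653]
```

The fit residuals are under 1 px, and the probe axis lies within 3 mm of x=0 in the rig frame. The origin is at rig y of about -20 mm, which leaves roughly 70 mm to push.

Look-alikes by top pixel:
- Blue probes at (387,194), (213,270) and (545,190).
- Purple probe at (220,127).
- The green probe in the cradle at (335,205), which is the one I want.

I checked that choice in the crop. Now I shut the fingers and go to the near side of the gate tab, with the jaw axis along rig x.

```bash
python3 -m handwheel '[[2,-4,2,0,0,-8],[5,-9,2,0,0,-16],[7.5,-14,2,0,0,-24],[10,-19,2,0,0,-32],[12,-24,2,0,0,-40],[14.5,-29,2,0,0,-48],[17,-34,2,0,0,-56],[19,-38,2,0,0,-64],[20.5,-41,2,0,0,-72],[21.6,-42.6,2,0,0,-80]]' 255; python3 -m handwheel '[[0,0,0,0,0,-1],[0,0,0,0,0,-1],[0,0,0,0,0,-1]]'
python3 - <<'E'
from h import *
s=manip.observe();print(s['position'],s['orientation'],s['joint_positions'])
im=get_image("wrist"); cv2.imwrite("pics/c_w.png",im[:,:,::-1])
im=get_image("side"); cv2.imwrite("pics/c_s.png",cv2.resize(im[100:260,240:420,::-1],None,fx=4,fy=3.75,interpolation=cv2.INTER_CUBIC))
E
```

```text
time_s: 1.15
position: [0.476, 0.1393, 0.2637]
orientation: [[-0.966, -0.002, -0.259], [0.259, 0.0, -0.966], [0.002, -1.0, 0.0]]
wrist_force: [0.7, 0.4, 0.1]
finger_gap: 0.172
time_s: 1.45
position: [0.4757, 0.1397, 0.2636]
orientation: [[-0.962, -0.002, -0.274], [0.274, 0.0, -0.962], [0.002, -1.0, 0.0]]
wrist_force: [-0.3, 0.8, -0.1]
finger_gap: 0.011
[0.4757 0.1397 0.2636] [[-0.9616 -0.0023 -0.2743]
 [ 0.2743  0.0003 -0.9616]
 [ 0.0022 -1.      0.0004]] [ 0.613   0.15   -0.2672 -0.0017 -1.1554 -0.8902]
```

View pics/c_w.png

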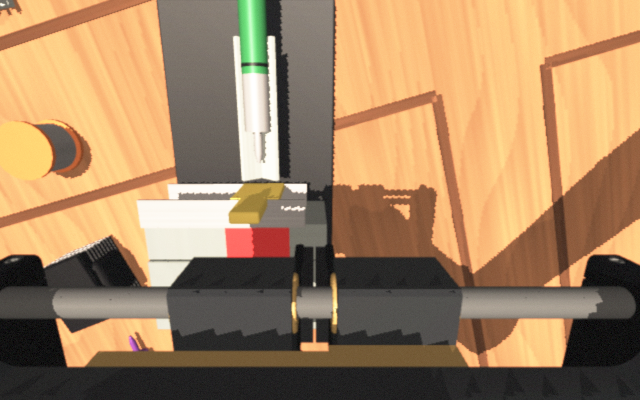

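View pics/c_s.png

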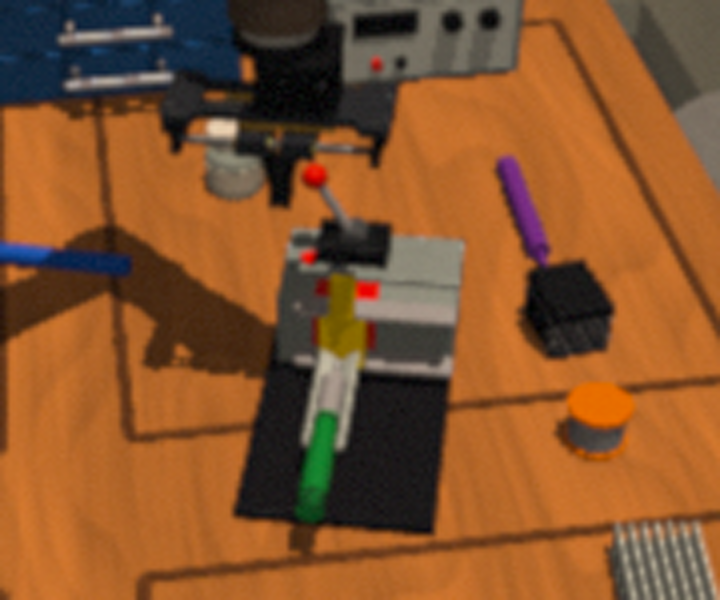

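Run:
```python
import cv2
a=cv2.imread("pics/c_w.png")[0:270,130:345]; cv2.imwrite("pics/c_wz.png",cv2.resize(a[:,:],None,fx=3.4,fy=2.2,interpolation=cv2.INTER_CUBIC))
a=cv2.imread("pics/c_w.png")[100:250,130:345]; cv2.imwrite("pics/c_wz.png",cv2.resize(a,None,fx=3.7,fy=3.7,interpolation=cv2.INTER_CUBIC))
```

```text
(no output)
```

View pics/c_wz.png

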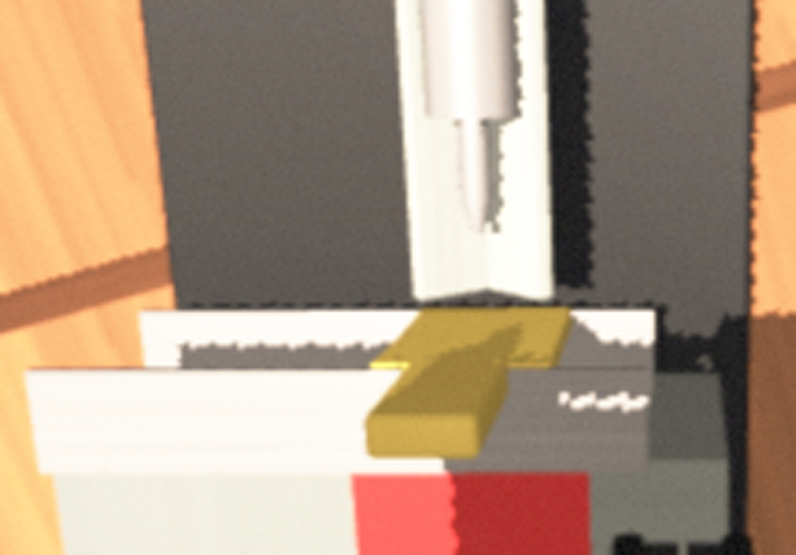

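Run:
```python
from h import *
q=np.array([.5191,.0911,-.2704]);R=np.array([[np.cos(q[2]),-np.sin(q[2])],[np.sin(q[2]),np.cos(q[2])]])
C=calibration("wrist");s=manip.observe();W=wristW(C,s)
cc=lambda u,v:(130+u/3.7-.4,100+v/3.7-.4)
for n,uv,z in [("tab",(422,435),.153),("tabL",(367,440),.153),("tabR",(477,440),.153),("should",(471,118),.07),("tip",(482,232),.07),("cradEndL",(415,298),.065),("cradEndR",(552,298),.065)]:
    p=onz(C,cc(*uv),z,W);print(n,p,R.T@(p[:2]-q[:2]))
for P in [(-.055,.037),(-.027,.037),(.028,.037)]: print(P,rig(q,P+(.14,))-s['position'])
```

```text
tab [0.5272 0.1283 0.153 ] [-0.0021  0.038 ]
tabL [0.5385 0.1262 0.153 ] [0.0093 0.039 ]
tabR [0.5166 0.1324 0.153 ] [-0.0134  0.0391]
should [0.5114 0.0717 0.07  ] [-0.0023 -0.0207]
tip [0.5179 0.1003 0.07  ] [-0.0036  0.0085]
cradEndL [0.5419 0.1128 0.065 ] [0.0161 0.027 ]
cradEndR [0.5063 0.1229 0.065 ] [-0.0208  0.0272]
(-0.055, 0.037) [ 0.0004  0.0013 -0.1237]
(-0.027, 0.037) [ 0.0274 -0.0062 -0.1237]
(0.028, 0.037) [ 0.0804 -0.0209 -0.1237]
```

The wrist view shows the tab top at crop (422,435), which maps to rig (-2,38) mm. The shoulder maps to y≈-21 mm. Both agree with the first fit within 2 mm. I'll descend beside the tab and push along +x of the rig, which is (0.964,-0.267) in the world frame.

```bash
python3 -m handwheel '[[0,0.1,-4,0,0,0],[0,0.1,-8,0,0,0],[0,0.1,-11,0,0,0],[0,0.1,-12.1,0,0,0],[0,0.1,-12.1,0,0,0],[0,0.1,-12.1,0,0,0]]'; python3 -m handwheel '[[0.5,-0.1,0,0,0,0],[1,-0.25,0,0,0,0],[1.5,-0.4,0,0,0,0],[2,-0.55,0,0,0,0],[2.5,-0.7,0,0,0,0],[3,-0.8,0,0,0,0],[3.5,-0.95,0,0,0,0],[4,-1.1,0,0,0,0]]'
python3 - <<'E'
from h import *
im=get_image("wrist"); cv2.imwrite("pics/d_w.png",im[:,:,::-1])
E
```

```text
time_s: 2.15
position: [0.4765, 0.1422, 0.144]
orientation: [[-0.962, 0.0, -0.272], [0.272, 0.001, -0.962], [-0.0, -1.0, -0.001]]
wrist_force: [0.1, 0.5, 0.8]
finger_gap: 0.003
time_s: 2.95
position: [0.5166, 0.131, 0.1439]
orientation: [[-0.962, -0.0, -0.272], [0.272, 0.001, -0.962], [0.001, -1.0, -0.001]]
wrist_force: [-1.1, 0.1, 1.3]
finger_gap: 0.004
```

View pics/d_w.png

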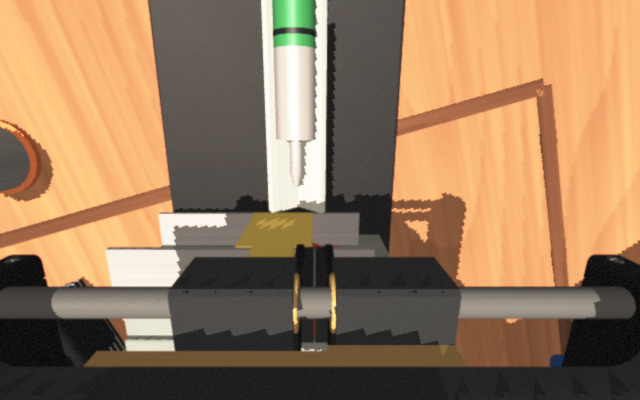

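The wrist view shows the gate plate at (275,235), already a little open and moving with the fingers. I'll go on towards the stop and slow down near the end.

```bash
python3 -m handwheel '[[0.5,-0.15,0,0,0,0],[1,-0.3,0,0,0,0],[1.5,-0.4,0,0,0,0],[2,-0.55,0,0,0,0],[2.5,-0.7,0,0,0,0],[2.8,-0.8,0,0,0,0],[3,-0.85,0,0,0,0],[3.2,-0.9,0,0,0,0],[3.4,-0.95,0,0,0,0]]';python3 -m handwheel '[[0.1,0,0,0,0,0],[0.2,-0.05,0,0,0,0],[0.3,-0.1,0,0,0,0]]'
python3 - <<'E'
from h import *
s=manip.observe();q=[.5184,.092,-.2704]
R=np.array([[np.cos(q[2]),-np.sin(q[2])],[np.sin(q[2]),np.cos(q[2])]])
print(R.T@(s['position'][:2]-q[:2]))
im=get_image("wrist"); cv2.imwrite("pics/e_w.png",im[:,:,::-1])
E
```

```text
time_s: 3.9
position: [0.5513, 0.1213, 0.1439]
orientation: [[-0.962, -0.0, -0.272], [0.272, 0.001, -0.962], [0.0, -1.0, -0.001]]
wrist_force: [-1.1, -0.5, 1.0]
finger_gap: 0.005
time_s: 4.2
position: [0.5544, 0.1204, 0.1439]
orientation: [[-0.962, 0.0, -0.272], [0.272, 0.001, -0.962], [0.0, -1.0, -0.001]]
wrist_force: [-2.1, 1.2, 0.2]
finger_gap: 0.008
[0.0271 0.037 ]
```

View pics/e_w.png

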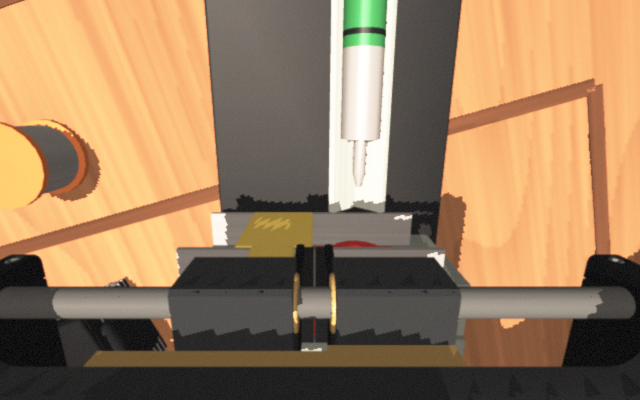

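The gate plate spans wrist (240–312,235) and the red ring shows at (352,245). The force is still only the sliding friction of about 2 N, so the stop hasn't been reached. I'll creep on.

```bash
python3 -m handwheel '[[0.1,0,0,0,0,0],[0.2,-0.05,0,0,0,0],[0.2,-0.05,0,0,0,0]]';python3 -m handwheel '[[0.1,0,0,0,0,0],[0.2,-0.05,0,0,0,0],[0.2,-0.05,0,0,0,0]]'
```

```text
time_s: 4.55
position: [0.5568, 0.1199, 0.1439]
orientation: [[-0.962, 0.001, -0.272], [0.272, 0.001, -0.962], [-0.0, -1.0, -0.001]]
wrist_force: [-0.8, -1.2, -0.6]
finger_gap: 0.003
time_s: 4.85
position: [0.5584, 0.1195, 0.1438]
orientation: [[-0.962, -0.0, -0.272], [0.272, 0.001, -0.962], [0.001, -1.0, -0.001]]
wrist_force: [-3.5, 1.3, 1.5]
finger_gap: 0.004
```

```bash
python3 -m handwheel '[[0.1,0,0,0,0,0],[0.2,-0.05,0,0,0,0],[0.2,-0.05,0,0,0,0]]'
python3 - <<'E'
from h import *
im=get_image("top"); cv2.imwrite("pics/f_t.png",cv2.resize(im[135:240,225:365,::-1],None,fx=5.7,fy=5.7,interpolation=cv2.INTER_CUBIC))
im=get_image("side"); cv2.imwrite("pics/f_s.png",cv2.resize(im[135:255,285:385,::-1],None,fx=5,fy=5,interpolation=cv2.INTER_CUBIC))
E
```

```text
time_s: 5.15
position: [0.5588, 0.1193, 0.1437]
orientation: [[-0.962, -0.004, -0.272], [0.272, 0.001, -0.962], [0.004, -1.0, 0.0]]
wrist_force: [-7.8, 3.1, 3.8]
finger_gap: 0.005
```

View pics/f_s.png

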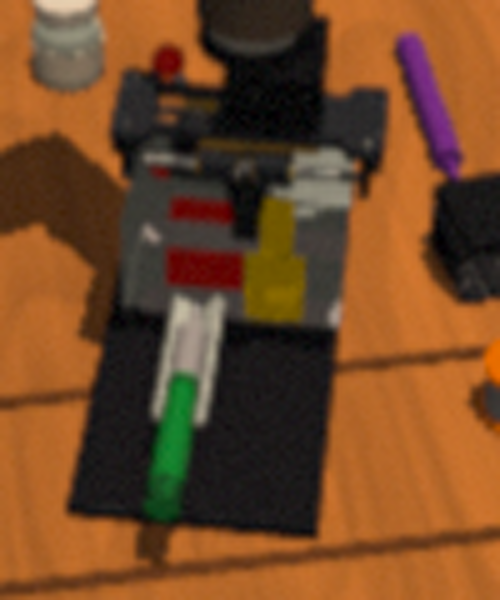

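The force rose to about 8 N, so the gate is at its stop. In the side crop the tab moved from (204,193) to (278,205), about 54 mm, and the red ring is uncovered. Now I back off, lift, and move behind the probe's tail.

```bash
python3 -m handwheel '[[-0.5,0.1,0,0,0,0],[-1.5,0.4,0,0,0,0],[-1.5,0.4,4,0,0,0],[-1.5,0.4,8,0,0,0],[-1.5,0.4,11.5,0,0,0],[-3,-3.5,11.5,0,0,0],[-5,-8,11.5,0,0,0],[-7,-13,11.5,0,0,0],[-9,-18,11.5,0,0,0],[-10,-22,11.5,0,0,0]]'; python3 -m handwheel '[[-0.4,-3.4,0,0,0,0],[-0.4,-3.4,0,0,0,0],[-0.4,-3.4,0,0,0,0]]'
python3 - <<'E'
from h import *
q=np.array([.5184,.092,-.2704]);R=np.array([[np.cos(q[2]),-np.sin(q[2])],[np.sin(q[2]),np.cos(q[2])]])
s=manip.observe();print(R.T@(s['position'][:2]-q[:2]), rig(q,(-.001,-.235,.077))-s['position'])
im=get_image("wrist"); cv2.imwrite("pics/g_w.png",im[:,:,::-1])
im=get_image("top"); cv2.imwrite("pics/g_t.png",cv2.resize(im[135:240,225:365,::-1],None,fx=5.7,fy=5.7,interpolation=cv2.INTER_CUBIC))
E
```

```text
time_s: 6.25
position: [0.4575, -0.1021, 0.2592]
orientation: [[-0.963, -0.001, -0.271], [0.271, 0.001, -0.963], [0.002, -1.0, -0.001]]
wrist_force: [0.5, -0.6, 1.2]
finger_gap: 0.004
time_s: 6.55
position: [0.4533, -0.1367, 0.2594]
orientation: [[-0.962, -0.0, -0.273], [0.273, 0.001, -0.962], [0.0, -1.0, -0.001]]
wrist_force: [0.5, -0.6, 0.3]
finger_gap: 0.006
[-0.0016 -0.2377] [ 0.0013  0.0025 -0.1824]
```

View pics/g_w.png

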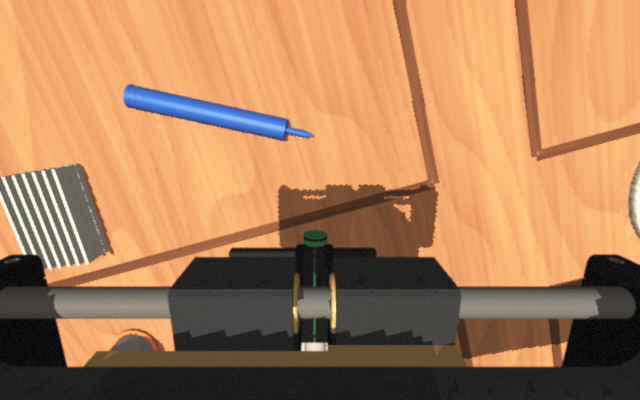

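View pics/g_t.png

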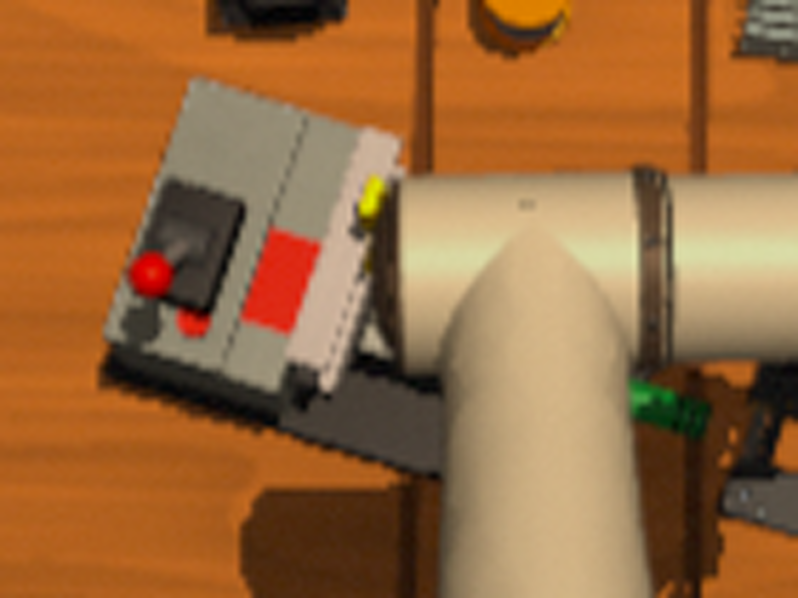

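The wrist view shows the green tail at (315,238), straight ahead of the fingers, and the blue look-alike at (215,112) well clear. The top crop shows the tab at (372,200) and still open. Checking the tail position:

Run:
```python
from h import *
q=np.array([.5184,.092,-.2704]);R=np.array([[np.cos(q[2]),-np.sin(q[2])],[np.sin(q[2]),np.cos(q[2])]])
C=calibration("wrist");s=manip.observe();W=wristW(C,s)
for uv in [(315,239),(303,239),(327,239)]:
  p=onz(C,uv,.070,W);print(p,R.T@(p[:2]-q[:2]))
im=cv2.imread("pics/g_w.png")[215:275,260:370];cv2.imwrite("pics/g_wz.png",cv2.resize(im,None,fx=7,fy=7,interpolation=cv2.INTER_CUBIC))
```

```text
[ 0.4659 -0.0858  0.07  ] [-0.0031 -0.1854]
[ 0.4777 -0.0891  0.07  ] [ 0.0091 -0.1854]
[ 0.4541 -0.0825  0.07  ] [-0.0154 -0.1853]
```

View pics/g_wz.png

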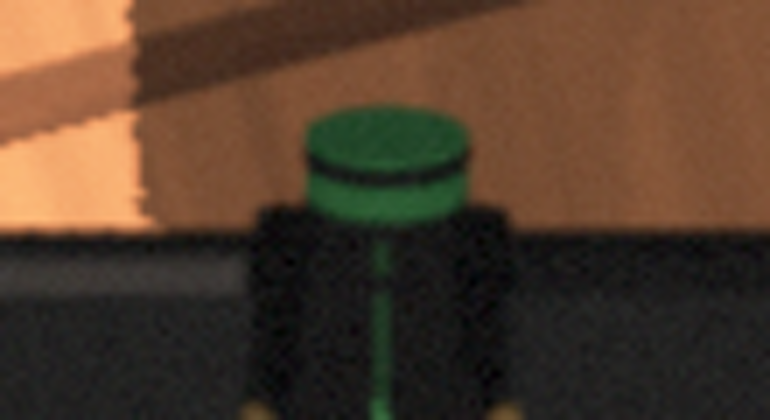

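The tail face centre is at (315,235), i.e. rig y≈-189 mm. Contact is therefore due after about 39 mm of travel and home after about 108 mm. I descend first.

```bash
python3 -m handwheel '[[0,0,-5,0,0,0],[0,0,-10,0,0,0],[0,0,-14,0,0,0],[0,0,-17,0,0,0],[0,0,-18.2,0,0,0],[0,0,-18.2,0,0,0],[0,0,-18.2,0,0,0]]'; python3 -m handwheel '[[0.1,0.5,0,0,0,0],[0.3,1,0,0,0,0],[0.4,1.5,0,0,0,0],[0.5,2,0,0,0,0],[0.7,2.5,0,0,0,0],[0.7,2.5,0,0,0,0]]'
python3 - <<'E'
from h import *
q=np.array([.5184,.092,-.2704]);R=np.array([[np.cos(q[2]),-np.sin(q[2])],[np.sin(q[2]),np.cos(q[2])]])
s=manip.observe();print(R.T@(s['position'][:2]-q[:2]))
im=get_image("side"); cv2.imwrite("pics/i_s.png",cv2.resize(im[135:255,285:385,::-1],None,fx=5,fy=5,interpolation=cv2.INTER_CUBIC))
im=get_image("wrist"); cv2.imwrite("pics/i_w.png",im[:,:,::-1])
E
```

```text
time_s: 7.35
position: [0.4546, -0.1347, 0.0776]
orientation: [[-0.963, 0.0, -0.268], [0.268, 0.001, -0.963], [0.0, -1.0, -0.001]]
wrist_force: [0.3, -0.5, -0.1]
finger_gap: 0.005
time_s: 7.95
position: [0.462, -0.1091, 0.0778]
orientation: [[-0.964, 0.001, -0.268], [0.268, 0.001, -0.964], [-0.0, -1.0, -0.001]]
wrist_force: [0.5, 0.5, -0.6]
finger_gap: 0.003
[-0.0006 -0.2089]
```

View pics/i_s.png

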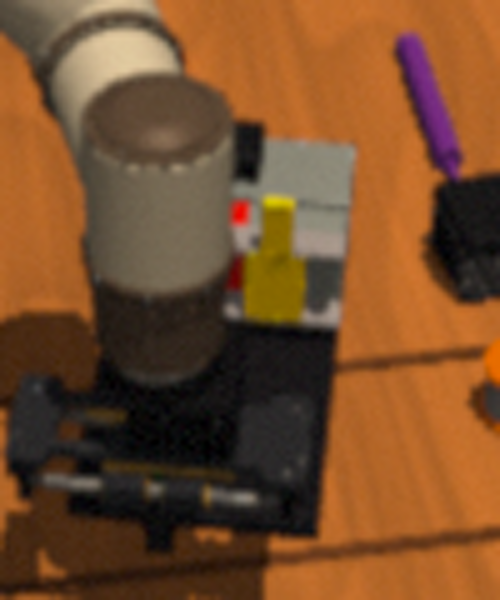

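View pics/i_w.png

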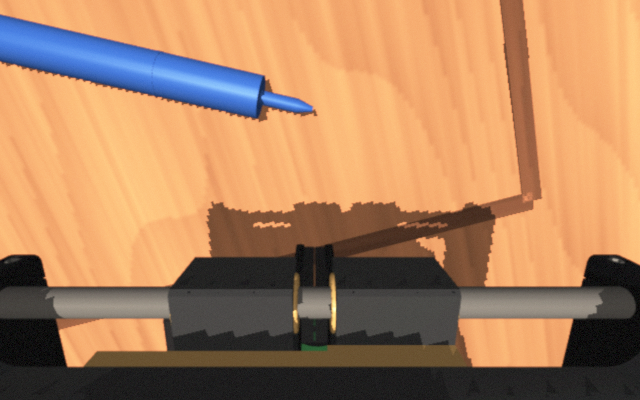

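The fingers are behind the tail, the gate is still open (tab at (278,205)) and the blue probe was not touched. I push gently along rig +y in small steps.

```bash
python3 -m handwheel '[[0,0.2,0,0,0,0],[0.1,0.4,0,0,0,0],[0.15,0.6,0,0,0,0],[0.2,0.75,0,0,0,0],[0.25,0.9,0,0,0,0],[0.3,1,0,0,0,0],[0.3,1.1,0,0,0,0],[0.35,1.25,0,0,0,0],[0.4,1.4,0,0,0,0],[0.45,1.6,0,0,0,0]]';python3 -m handwheel '[[0.05,0.2,0,0,0,0],[0.1,0.4,0,0,0,0],[0.2,0.7,0,0,0,0],[0.3,1,0,0,0,0],[0.35,1.3,0,0,0,0],[0.45,1.6,0,0,0,0],[0.55,1.9,0,0,0,0],[0.6,2.2,0,0,0,0],[0.7,2.5,0,0,0,0],[0.8,2.8,0,0,0,0]]'
python3 - <<'E'
from h import *
q=np.array([.5184,.092,-.2704]);R=np.array([[np.cos(q[2]),-np.sin(q[2])],[np.sin(q[2]),np.cos(q[2])]])
s=manip.observe();print(R.T@(s['position'][:2]-q[:2]))
a=get_image("side");im=get_image("top"); 
t=cv2.resize(im[135:240,225:365,::-1],(560,420),interpolation=cv2.INTER_CUBIC);u=cv2.resize(a[135:255,285:345,::-1],(210,420),interpolation=cv2.INTER_CUBIC);cv2.imwrite("pics/j.png",np.hstack([t,u]))
E
```

```text
time_s: 9.05
position: [0.4661, -0.0935, 0.0776]
orientation: [[-0.963, -0.0, -0.268], [0.268, 0.001, -0.963], [0.0, -1.0, -0.001]]
wrist_force: [-1.2, -1.5, -0.4]
finger_gap: 0.005
time_s: 10.05
position: [0.4741, -0.0652, 0.0776]
orientation: [[-0.963, -0.0, -0.268], [0.268, 0.001, -0.963], [0.001, -1.0, -0.0]]
wrist_force: [-0.1, -1.3, 0.2]
finger_gap: 0.008
[-0.0007 -0.1634]
```

View pics/j.png

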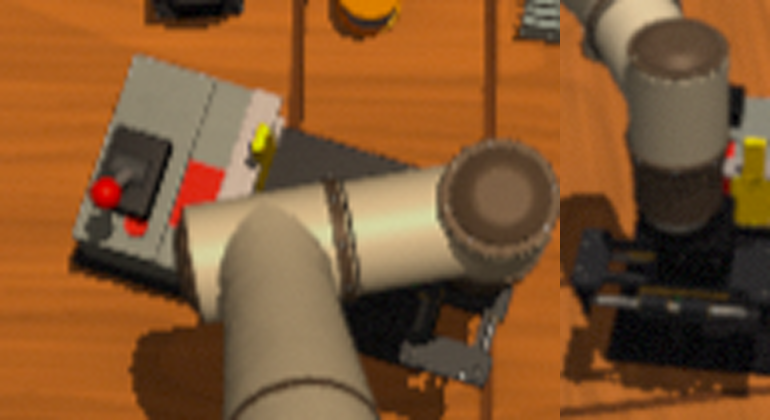

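The arm hides the probe from both fixed cameras. The force is about 1.3 N, which is the probe sliding. I continue for 26 mm and then creep on force.

```bash
python3 -m handwheel '[[0.1,0.3,0,0,0,0],[0.15,0.6,0,0,0,0],[0.25,0.9,0,0,0,0],[0.35,1.2,0,0,0,0],[0.4,1.5,0,0,0,0],[0.5,1.8,0,0,0,0],[0.55,2,0,0,0,0],[0.6,2.2,0,0,0,0],[0.65,2.4,0,0,0,0],[0.7,2.5,0,0,0,0]]'; python3 -m handwheel '[[0.05,0.1,0,0,0,0],[0.05,0.2,0,0,0,0],[0.1,0.3,0,0,0,0],[0.1,0.4,0,0,0,0],[0.1,0.4,0,0,0,0]]'
python3 - <<'E'
from h import *
q=np.array([.5184,.092,-.2704]);R=np.array([[np.cos(q[2]),-np.sin(q[2])],[np.sin(q[2]),np.cos(q[2])]])
s=manip.observe();print(R.T@(s['position'][:2]-q[:2]),R.T@s['wrist_force'][:2])
E
```

```text
time_s: 11.15
position: [0.4813, -0.0398, 0.0776]
orientation: [[-0.963, 0.0, -0.268], [0.268, 0.001, -0.963], [0.0, -1.0, -0.001]]
wrist_force: [-0.3, -0.9, 0.5]
finger_gap: 0.011
time_s: 11.65
position: [0.4825, -0.0357, 0.0776]
orientation: [[-0.964, 0.0, -0.268], [0.268, 0.001, -0.964], [-0.0, -1.0, -0.001]]
wrist_force: [0.0, -0.7, -0.6]
finger_gap: 0.006
[-0.0005 -0.1327] [ 0.2186 -0.6839]
```

Expected contact is about 3 mm away, so I creep 2 mm per call and watch the force.

```bash
for i in 1; do python3 -m handwheel '[[0.05,0.1,0,0,0,0],[0.05,0.2,0,0,0,0],[0.05,0.2,0,0,0,0]]'; python3 -m handwheel '[[0.05,0.1,0,0,0,0],[0.05,0.2,0,0,0,0],[0.05,0.2,0,0,0,0]]'; done
```

```text
time_s: 11.95
position: [0.483, -0.0335, 0.0776]
orientation: [[-0.964, 0.001, -0.268], [0.268, 0.001, -0.964], [-0.0, -1.0, -0.001]]
wrist_force: [0.7, -0.7, 0.4]
finger_gap: 0.006
time_s: 12.25
position: [0.4835, -0.0317, 0.0776]
orientation: [[-0.964, 0.0, -0.268], [0.268, 0.001, -0.964], [-0.0, -1.0, -0.001]]
wrist_force: [0.8, -3.3, 0.4]
finger_gap: 0.005
```

```bash
python3 -m handwheel '[[0.05,0.1,0,0,0,0],[0.05,0.2,0,0,0,0],[0.05,0.2,0,0,0,0]]'
```

```text
time_s: 12.55
position: [0.4839, -0.0299, 0.0777]
orientation: [[-0.964, 0.0, -0.268], [0.268, 0.001, -0.964], [-0.0, -1.0, -0.001]]
wrist_force: [-0.1, -4.7, 1.5]
finger_gap: 0.005
```

The force has risen to about 4.7 N, so the shoulder is against the ring and has compressed it some 4 mm. I retreat slowly so the ring comes back gently, then lift clear and look.

```bash
python3 -m handwheel '[[0,-0.1,0,0,0,0],[-0.05,-0.2,0,0,0,0],[-0.1,-0.3,0,0,0,0],[-0.1,-0.4,0,0,0,0],[-0.15,-0.5,0,0,0,0],[-0.15,-0.6,0,0,0,0],[-0.2,-0.7,0,0,0,0],[-0.3,-1,0,0,0,0],[-0.55,-2,0,0,0,0],[-0.85,-3,0,0,0,0]]'; python3 -m handwheel '[[-0.2,-0.8,1,0,0,0],[-0.2,-0.8,5,0,0,0],[-0.2,-0.8,10,0,0,0],[-0.2,-0.8,15,0,0,0],[-0.2,-0.8,19,0,0,0],[-4,0,19,0,0,0],[-5,3,19,0,0,0],[-5,6,19,0,0,0],[-5,9,19,0,0,0],[-5,9,19,0,0,0]]'
python3 - <<'E'
from h import *
s=manip.observe();print(s['position'])
a=get_image("side");im=get_image("top"); w=get_image("wrist")
cv2.imwrite("pics/k_w.png",w[:,:,::-1])
t=cv2.resize(im[135:240,225:365,::-1],(560,420),interpolation=cv2.INTER_CUBIC);u=cv2.resize(a[135:255,285:345,::-1],(210,420),interpolation=cv2.INTER_CUBIC);cv2.imwrite("pics/k.png",np.hstack([t,u]))
E
```

```text
time_s: 13.55
position: [0.4752, -0.0606, 0.0776]
orientation: [[-0.964, 0.0, -0.267], [0.267, 0.0, -0.964], [0.0, -1.0, -0.0]]
wrist_force: [-0.1, 0.5, 0.9]
finger_gap: 0.004
time_s: 14.55
position: [0.425, 0.0308, 0.2686]
orientation: [[-0.964, 0.002, -0.264], [0.264, 0.002, -0.964], [-0.001, -1.0, -0.002]]
wrist_force: [0.7, 0.4, -0.3]
finger_gap: 0.003
[0.425  0.0308 0.2686]
```

View pics/k.png

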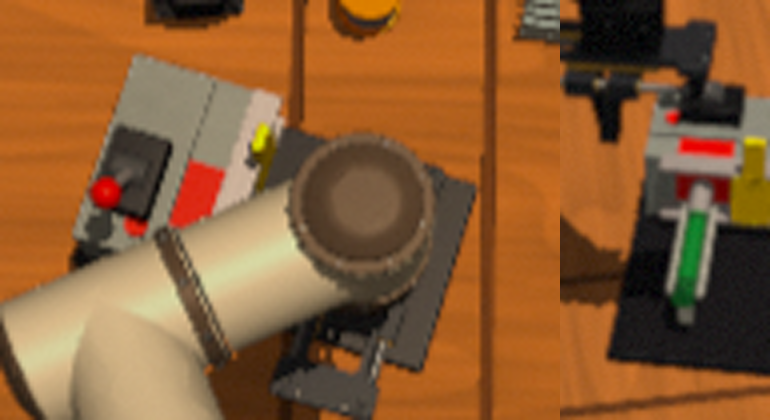

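View pics/k_w.png

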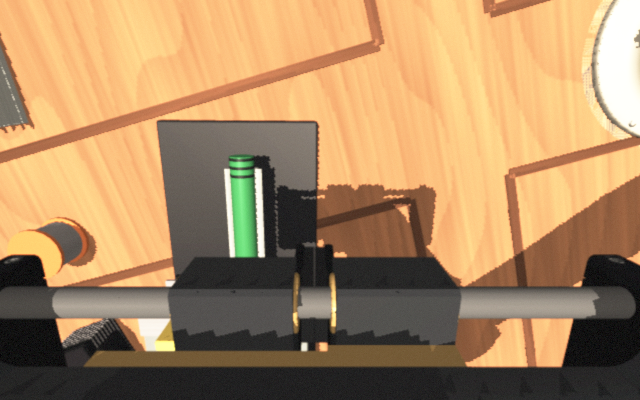

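Run:
```python
from h import *
q=np.array([.5184,.092,-.2704]);R=np.array([[np.cos(q[2]),-np.sin(q[2])],[np.sin(q[2]),np.cos(q[2])]])
C=calibration("wrist");s=manip.observe();W=wristW(C,s)
for uv,z in [((240,156),.082),((240,160),.07),((229,168),.065),((259,168),.065)]:
  p=onz(C,uv,z,W);print(uv,R.T@(p[:2]-q[:2]))
w=cv2.imread("pics/k_w.png")[140:265,190:300]
a=get_image("side")[165:240,295:355,::-1]
cv2.imwrite("pics/k2.png",np.hstack([cv2.resize(w,(440,500),interpolation=cv2.INTER_CUBIC),cv2.resize(a,(360,500),interpolation=cv2.INTER_CUBIC)]))
```

```text
(240, 156) [-0.0039 -0.1196]
(240, 160) [-0.0011 -0.1141]
(229, 168) [ 0.0115 -0.1054]
(259, 168) [-0.0186 -0.1054]
```

View pics/k2.png

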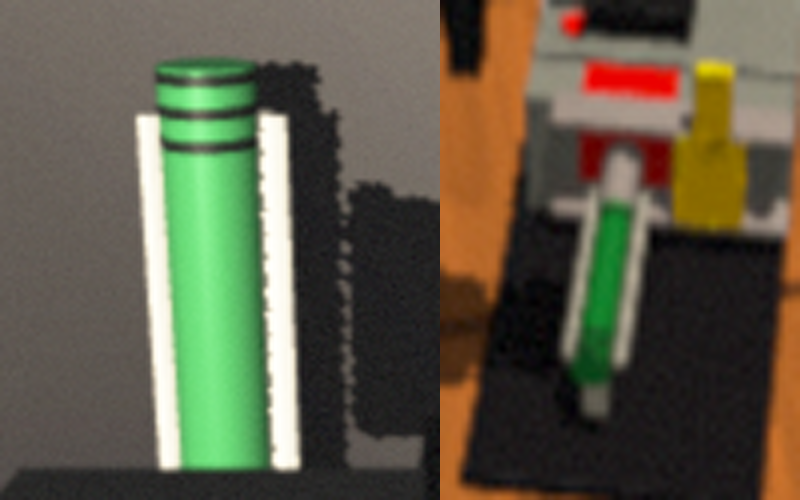

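The probe's tip and steel nose are inside the red terminal and the gate is open. I measure the tail at about -117 mm, where home would be -120 mm. That leaves a 3 mm question mark, so I'll check it on the green/steel boundary from the better viewpoint I used earlier.

```bash
python3 -m handwheel '[[0.5,3,0,0,0,0],[2,6,0,0,0,0],[4,9,0,0,0,0],[5.1,10.9,0,0,0,0],[5.1,10.9,0,0,0,0],[5.1,10.9,0,0,0,0]]'
python3 - <<'E'
from h import *
s=manip.observe();print(s['position'])
w=get_image("wrist")
cv2.imwrite("pics/l_w.png",w[:,:,::-1])
a=w[0:130,200:310,::-1];b=w[120:250,200:310,::-1]
cv2.imwrite("pics/l2.png",np.hstack([cv2.resize(a,(399,472),interpolation=cv2.INTER_CUBIC),cv2.resize(b,(399,472),interpolation=cv2.INTER_CUBIC)]))
E
```

```text
time_s: 15.35
position: [0.4759, 0.1367, 0.2674]
orientation: [[-0.963, -0.001, -0.269], [0.269, -0.0, -0.963], [0.001, -1.0, 0.001]]
wrist_force: [-0.6, -0.2, -0.5]
finger_gap: 0.007
[0.4759 0.1367 0.2674]
```

View pics/l2.png

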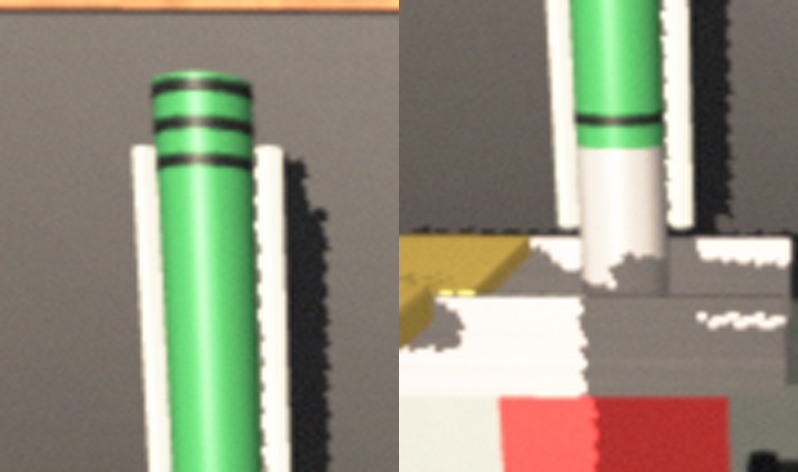

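Run:
```python
from h import *
q=np.array([.5184,.092,-.2704]);R=np.array([[np.cos(q[2]),-np.sin(q[2])],[np.sin(q[2]),np.cos(q[2])]])
C=calibration("wrist");s=manip.observe();W=wristW(C,s)
f=lambda u,v:(200+u/3.627-.4,120+v/3.627-.4)
g=lambda u,v:(200+u/3.627-.4,v/3.627-.4)
for n,uv,z in [("bd",f(620-399,147),.082),("frontL",f(567-399,228),.065),("frontR",f(682-399,228),.065),("tailtop",g(200,71),.082),("backL",g(143,147),.065),("backR",g(270,147),.065)]:
  p=onz(C,uv,z,W);print(n,R.T@(p[:2]-q[:2]))
```

```text
bd [-0.0033  0.0011]
frontL [0.0152 0.0262]
frontR [-0.0169  0.0262]
tailtop [-0.0037 -0.1185]
backL [ 0.014  -0.1053]
backR [-0.0178 -0.1052]
```

The boundary is at +1 mm, where 0 is expected. The cradle ends read 26 and -105 mm against 25 and -105, and the tail is at about -118.7. So the shoulder is at about 50–51 mm, which is home. Next is the switch: I go to the near side of the knob.

```bash
python3 -m handwheel '[[-2,3,0,0,0,0],[-2.5,7,0,0,0,0],[-1.5,10.8,0,0,0,0],[-0.4,10.8,-3,0,0,0],[-0.4,10.8,-5.7,0,0,0],[-0.4,10.8,-5.7,0,0,0],[-0.4,10.8,-5.7,0,0,0]]'
python3 - <<'E'
from h import *
q=np.array([.5184,.092,-.2704]);R=np.array([[np.cos(q[2]),-np.sin(q[2])],[np.sin(q[2]),np.cos(q[2])]])
s=manip.observe();print(R.T@(s['position'][:2]-q[:2]))
a=get_image("side")
cv2.imwrite("pics/m.png",cv2.resize(a[110:230,270:390,::-1],(600,600),interpolation=cv2.INTER_CUBIC))
E
```

```text
time_s: 16.1
position: [0.4718, 0.2434, 0.2113]
orientation: [[-0.963, -0.001, -0.27], [0.27, -0.001, -0.963], [0.0, -1.0, 0.001]]
wrist_force: [-0.3, 0.1, -0.4]
finger_gap: 0.006
[-0.0853  0.1335]
```

View pics/m.png

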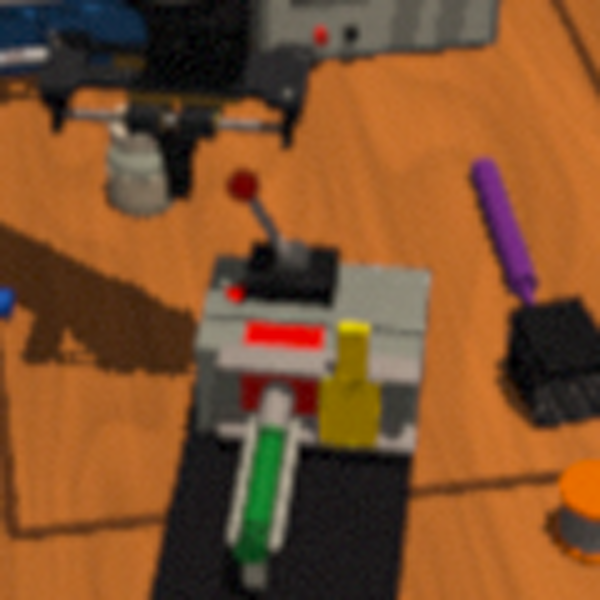

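The fingertips are at (180,190), just short of the red knob at (242,185) on the robot's side. I push along rig +x.

```bash
python3 -m handwheel '[[0.8,-0.2,0,0,0,0],[1.5,-0.4,0,0,0,0],[2,-0.55,0,0,0,0],[2.6,-0.7,0,0,0,0],[3.2,-0.9,0,0,0,0],[3.8,-1.05,0,0,0,0],[4.4,-1.2,0,0,0,0],[5,-1.35,0,0,0,0],[5.6,-1.5,0,0,0,0],[6,-1.65,0,0,0,0]]'; python3 -m handwheel '[[0.6,-0.15,0,0,0,0],[1.2,-0.35,0,0,0,0],[1.8,-0.5,0,0,0,0],[2.2,-0.6,0,0,0,0],[2.6,-0.7,0,0,0,0],[2.8,-0.75,0,0,0,0],[2.8,-0.75,0,0,0,0]]'
python3 - <<'E'
from h import *
q=np.array([.5184,.092,-.2704]);R=np.array([[np.cos(q[2]),-np.sin(q[2])],[np.sin(q[2]),np.cos(q[2])]])
s=manip.observe();print(R.T@(s['position'][:2]-q[:2]))
a=get_image("side")
cv2.imwrite("pics/n.png",cv2.resize(a[110:230,270:390,::-1],(600,600),interpolation=cv2.INTER_CUBIC))
E
```

```text
time_s: 17.15
position: [0.533, 0.2274, 0.2121]
orientation: [[-0.963, 0.001, -0.27], [0.27, 0.001, -0.963], [-0.001, -1.0, -0.001]]
wrist_force: [0.3, 0.1, 1.2]
finger_gap: 0.006
time_s: 17.85
position: [0.5613, 0.2197, 0.2121]
orientation: [[-0.963, 0.002, -0.27], [0.27, 0.001, -0.963], [-0.002, -1.0, -0.001]]
wrist_force: [-0.1, -0.2, -0.1]
finger_gap: 0.007
[0.0073 0.1346]
```

View pics/n.png

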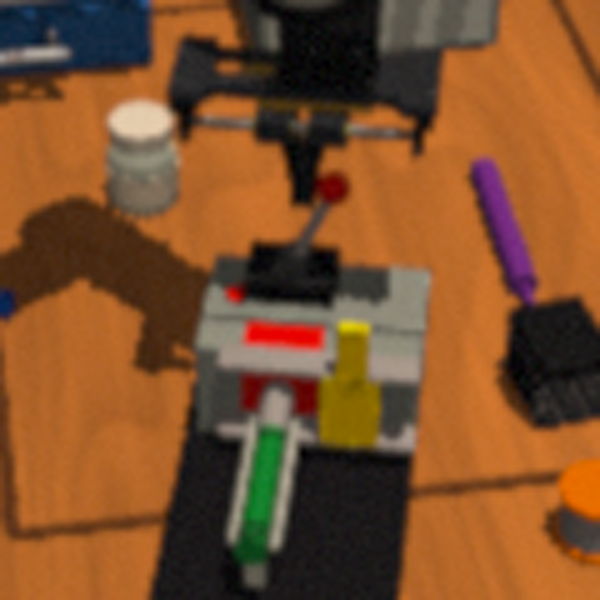

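The lever has gone over, with the knob now at (333,187). I press on a few millimetres to reach its stop.

```bash
python3 -m handwheel '[[0.2,-0.05,0,0,0,0],[0.3,-0.1,0,0,0,0],[0.3,-0.1,0,0,0,0]]';python3 -m handwheel '[[0.2,-0.05,0,0,0,0],[0.3,-0.1,0,0,0,0],[0.3,-0.1,0,0,0,0]]'
python3 - <<'E'
from h import *
q=[.5184,.092,-.2704];S=calibration("side")
for a in (.6,.8,1.0):
  t=a-.5;print(a,(proj(S,rig(q,(.08*np.sin(t),.135,.127+.08*np.cos(t))))-[270,110])*5)
E
```

```text
time_s: 18.2
position: [0.5644, 0.2189, 0.2123]
orientation: [[-0.963, 0.002, -0.27], [0.27, 0.001, -0.963], [-0.002, -1.0, -0.002]]
wrist_force: [-0.8, 0.2, -0.0]
finger_gap: 0.006
time_s: 18.5
position: [0.5675, 0.2179, 0.2122]
orientation: [[-0.963, 0.002, -0.27], [0.27, 0.001, -0.963], [-0.002, -1.0, -0.002]]
wrist_force: [-0.1, 0.2, -0.3]
finger_gap: 0.004
0.6 [301.7973 179.4604]
0.8 [322.7952 184.421 ]
1.0 [342.3722 192.6305]
```

Run:
```python
from h import *
a=get_image("side")
cv2.imwrite("pics/o.png",cv2.resize(a[130:180,300:360,::-1],(720,600),interpolation=cv2.INTER_CUBIC))
```

```text
(no output)
```

View pics/o.png

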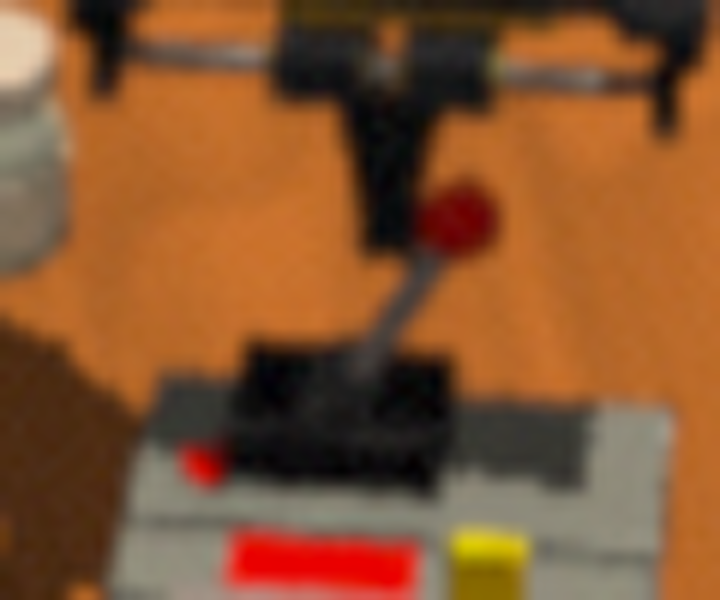

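The fingertips taper, so the face is nearer the centre than I had reckoned. The knob at (457,220) corresponds to about 0.97 rad. I push a touch more until I feel the stop.

```bash
python3 -m handwheel '[[0.1,-0.05,0,0,0,0],[0.2,-0.05,0,0,0,0],[0.2,-0.05,0,0,0,0]]';python3 -m handwheel '[[0.1,-0.05,0,0,0,0],[0.2,-0.05,0,0,0,0],[0.2,-0.05,0,0,0,0]]'
```

```text
time_s: 18.85
position: [0.5696, 0.2172, 0.2123]
orientation: [[-0.963, 0.002, -0.27], [0.27, 0.001, -0.963], [-0.002, -1.0, -0.001]]
wrist_force: [-0.7, -0.4, -0.5]
finger_gap: 0.006
time_s: 19.15
position: [0.5704, 0.2169, 0.2121]
orientation: [[-0.963, -0.001, -0.27], [0.27, 0.001, -0.963], [0.001, -1.0, -0.0]]
wrist_force: [-4.6, 1.8, 1.9]
finger_gap: 0.006
```

The force rose to about 5 N, so the lever is at its stop. I back off, lift, and move clear for a last look.

```bash
python3 -m handwheel '[[-0.5,0.15,0,0,0,0],[-2,0.55,0,0,0,0],[-4,1.1,0,0,0,0],[-5,1.4,4,0,0,0],[-6,2,8,0,0,0],[-10,4,10,0,0,0],[-14,7,10,0,0,0],[-18,10,10,0,0,0],[-20,13,10,0,0,0],[-20,13,10,0,0,0]]';python3 -m handwheel '[[-3,4,0,0,0,0],[-4,8,0,0,0,0],[-4,12,0,0,0,0],[-4,12,0,0,0,0],[-4,12,0,0,0,0],[-4,12,0,0,0,0]]'
python3 - <<'E'
from h import *
a=get_image("side");cv2.imwrite("pics/p_s.png",cv2.resize(a[135:255,285:385,::-1],None,fx=5,fy=5,interpolation=cv2.INTER_CUBIC))
a=get_image("top");cv2.imwrite("pics/p_tf.png",a[:,:,::-1]);cv2.imwrite("pics/p_t.png",cv2.resize(a[135:240,225:365,::-1],None,fx=5.7,fy=5.7,interpolation=cv2.INTER_CUBIC))
E
```

```text
time_s: 20.15
position: [0.3686, 0.3497, 0.3129]
orientation: [[-0.964, 0.001, -0.265], [0.265, 0.003, -0.964], [-0.0, -1.0, -0.003]]
wrist_force: [-0.4, -0.6, -0.1]
finger_gap: 0.004
time_s: 20.75
position: [0.3291, 0.4688, 0.3131]
orientation: [[-0.964, 0.002, -0.266], [0.266, 0.003, -0.964], [-0.001, -1.0, -0.003]]
wrist_force: [-0.5, -1.6, -0.3]
finger_gap: 0.005
```

View pics/p_s.png

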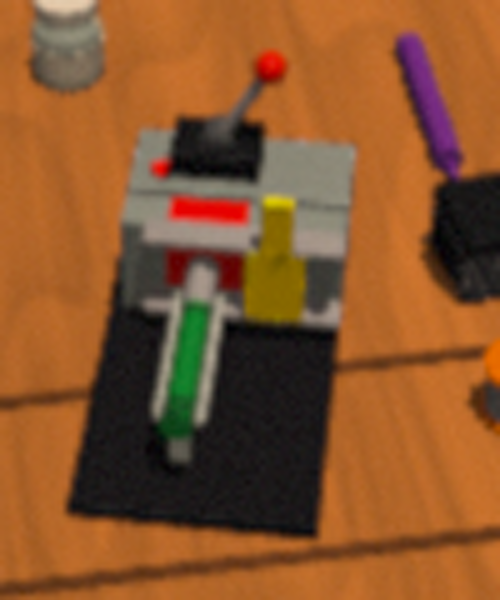

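View pics/p_t.png

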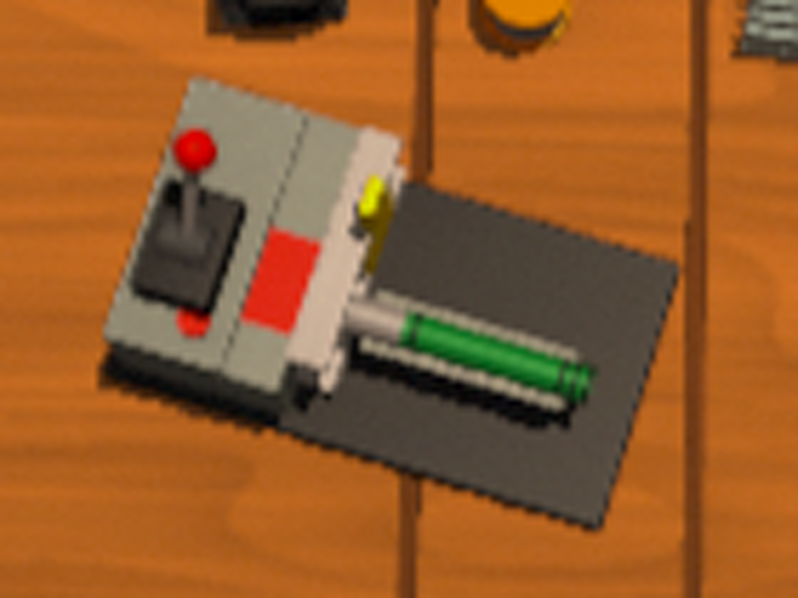

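View pics/p_tf.png

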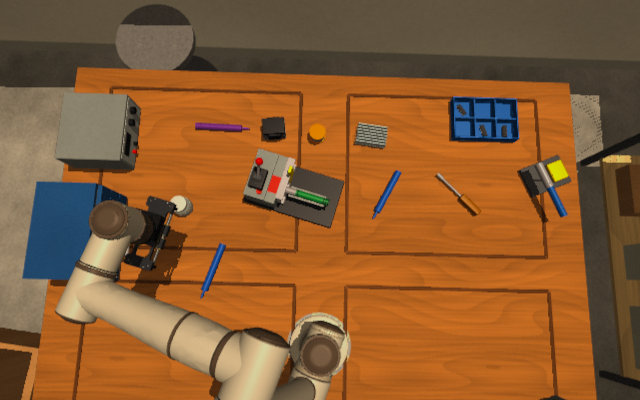

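The lever is over with its knob at crop (196,150). The gate tab is at (373,198), the probe sits seated in the cradle, the robot is clear and the bystanders are unmoved. One numeric check on the last picture before handing in.

Run:
```python
from h import *
T=calibration("top");q=[.5184,.092,-.2704];R=np.array([[np.cos(q[2]),-np.sin(q[2])],[np.sin(q[2]),np.cos(q[2])]])
ct=lambda u,v:(225+u/5.7-.4,135+v/5.7-.4)
for n,uv,z in [("tail",(592,383),.07),("bd",(404,328),.082),("tab",(373,199),.153),("knob",(196,150),.197)]:
    p=onz(T,ct(*uv),z);print(n,R.T@(p[:2]-q[:2]))
manip.close_job()
```

```text
tail [ 0.001  -0.1176]
bd [-0.0025  0.0012]
tab [0.0521 0.0351]
knob [0.0392 0.1343]
the job is handed in; nothing more can be done
```

I slid the gate to its stop, pushed the probe home along its cradle, and then threw the switch over to its stop. I handed the job in at about 21 s of the 58 s allowed; handing in gives no verdict.

| Item | Last check (top camera) | Should be | Force felt |
|---|---|---|---|
| Gate | tab at about 52 mm | over 46 mm open | about 8 N at the stop |
| Probe | shoulder at about 51–52 mm, on the cradle axis | 50 ± 5 mm | about 5 N at most against the ring |
| Switch | knob at x ≈ 39 mm, about 1.0 rad | over 0.8 rad | about 5 N at the stop |

- **Disagreement:** My readings of the probe's tail differed. They were -117 to -119 mm, against the -120 mm expected when home. That is within the 2 mm camera calibration, give or take a millimetre, and the green/steel boundary read +1 mm where 0 was expected.
- **Hidden push:** While I was pushing, the arm blocked both fixed cameras from seeing the probe. I judged when it was seated from the force, then checked it in pictures afterwards.
- **End state:** The bystanders and look-alikes looked unmoved in the final top picture, and the robot was clear of everything.

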